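Loosen a knurled locking ring and run out the stop

TASK

On the shell-drilling fixture, loosen the big knurled locking ring by two full turns anticlockwise (seen from above), rolling a fingertip across its rim; not beyond two and a half turns or it comes off its thread. Only then push the stop plate, with the outside of the fingers, away from the ring until it rests against the end block. Pinch and lift nothing, and leave the loose things around where they are.

Things in the scene. Friction and masses are not known exactly. Their poses are not given: they have to be found in the camera images.
- fixture: grey steel base plate fixed to the bench, 170 mm along its x, 12 mm thick; origin on the bench straight under the ring's axis; its z is up. The plate runs from -160 to +235 mm along its y: ring at 0, stop plate and end block towards +y. Two guides beside the slide bar, top 24 mm above the bench, lie at x = +-14 to +-26 mm, y = 25 to 225 mm
- end_block (a point): middle of the top edge, on the ring's side, of the fixed dark steel end block: 100 mm along the fixture's x, 24 mm thick, its face at the fixture's y = 202 mm, top 57 mm above the bench
- ring_top (a point): centre of the ring's top face, 55 mm above the bench, on its vertical axis. The ring is a steel disc 95 mm across over its 30 upright ridges (2.5 mm proud, 9.5 mm apart), from 31 to 55 mm above the bench. A fixed 22 mm stud through it ends 64 mm above the bench. Space around the rim is free to 90 mm from the axis (to 125 mm towards the stop), from 32 mm above the bench up
- ring (a joint): turn of the knurled ring in rad: 0 tight as found (a stop: it cannot be tightened further), growing anticlockwise seen from above; 12.57 is two full turns, 15.71 two and a half. Turns with light even friction of about 0.08 N m (2 N at the rim) and stays where it is left
- ring_pin (a point): top of a brass pin, 7 mm across and 5 mm tall, standing on the ring's top face 36 mm from the axis; it turns with the ring, and with the ring tight it stands over the brass index line lying on the base plate (towards the fixture's -y)
- stop (a joint): travel of the stop along the fixture's +y, in m: starts between 0 and 0.02, 0.06 is against the end block. Friction about 3 N; stays where it is left
- stop_top (a point): middle of the top edge of the stop plate (75 mm above the bench): an upright aluminium plate 92 mm along the fixture's x, 14 mm thick along y, from 30 to 75 mm above the bench. At travel q it stands at the fixture's y = 135 mm + q
- spacer: loose steel ring, 36 mm across, 16 mm tall, standing on the fixture's base plate near its ring end; bystander, leave lying. Origin: centre of its underside
- bush: loose brass cylinder, 24 mm across, 30 mm tall, standing on the base plate near its ring end; bystander, leave standing. Origin: centre of its underside
- shell_a: loose brass domed shell, 140 mm across, 40 mm tall, on the bench; bystander. Origin: centre of its underside
- shell_b: a second such brass shell, 140 mm across, 40 mm tall, on the bench; bystander. Origin: centre of its underside
- can_a: loose upright blue can, 60 mm across, 180 mm tall, on the bench; bystander. Origin: centre of its underside
- mallet: loose wooden-handled hammer lying on the bench; bystander. Origin: about the middle of its length, underneath
- discs: loose stack of grinding discs, 115 mm across, 18 mm tall; bystander. Origin: centre of its underside

How it is judged:
By the outcome, as a careful person would: the job done as asked, in the order asked, and still so for the second after the job is handed in, with the robot touching nothing.
It also fails if it takes over 62 s, if anything falls off the work surface, if the arm or the gripper's body presses on something with over 40 N, if the wrist force passes 120 N, or if a joint passes its speed limit or range.

ROBOT

A 6-joint arm with a two-finger parallel gripper is mounted at the origin on the work surface. World frame = base frame: x ahead of the robot, y to its left, z up, the work surface at z = 0. Lengths are in m, angles in rad, forces in N, time in s.
With the tool pointing down it reaches from about 0.4 to 0.825 m from the base axis. Payload 7 kg.
Tool frame: the origin (TCP) lies at the very end of the fingers, on their centre line; the grasp point (between the pads) lies 19 mm behind it; x points along the fingers, y is the direction in which the jaws open and shut, and the axes are right-handed (so a half turn about x gives the same grasp; the last joint's range is limited). The gripper opens to 88 mm and grips with 3 to 60 N. Pads are 19 mm wide; open, the fingers measure 130 mm over their backs; the gripper's body (78 mm by 193 mm) begins 47 mm behind the grasp point.
Start: joints at [1.394, 0.359, 0.012, 0, -1.224, -0.288], TCP at [0.303, 0.603, 0.227] pointing down, gripper open.
Joint ranges: [-3.07, 3.07], [-1.43, 2.12], [-1.02, 1.25], [-3.03, 1.67], [-3.05, -0], [-3.03, 3.03]. Speed limits (rad/s): [2.39, 2.39, 3.01, 3.14, 3.14, 3.14].

INTERFACE

Orientations are given as [roll, pitch, yaw] about the fixed x, y, z axes, in that order (R = Rz(yaw) Ry(pitch) Rx(roll)).
In Python, from station import arm gives the robot as it stands.
- The arm moves only by the shell command python3 -m inch 'ROWS' [OPENING] [FORCE]. ROWS is text: rows parted by semicolons, each of 6 numbers parted by spaces: the shift along the world's x, y, z in units of 30 mm (1.0 is 30 mm), then the turn, a rotation vector about the world's x, y, z in units of 5 degrees (1.0 is 5 degrees). In form: dx dy dz wx wy wz; .... A call has 1 to 12 rows; each row shifts and turns the commanded pose from where the row before left it; what a row does not reach is not made up. A row lasts 1/8 s, in which the tool goes at most 62.5 mm and 10.7 degrees, less where a joint would pass 70% of its speed; a pose out of reach is approached as far as the arm can. A call is refused whole if a number of a shift passes 1 or a number of a turn 1, either way. A call with a gripper value outside its range is refused whole. OPENING is the opening, from 0 (shut) to 1 (fully open), set as the call begins (- or left out, the last holds). The fingers move at their own pace and stop on an object; FORCE is the grip in N (left out, the last holds). Time passes only in rows, so rows that do not move let the fingers close. It gives the time, the measured TCP pose, the force and the opening at its end, in the units of the state.
- arm.get_state(): the state, without advancing time (a new reading comes with each control period).
- arm.grab_frame(name): name is "scene" or "side" or "wrist"; returns a dict with "frame" (400x640x3 uint8, red, green, blue), "range_z" (400x640 float32, m along the optical axis (not along the pixel's ray), 0 where there is no reading), "mtx" (3x3 intrinsics, pixels), "pose" (4x4, takes a point from camera to world coordinates). Camera axes: x right, y up, looking along -z (the intrinsics and any distortion apply to the point x, -y, -z); pixel columns grow to the right and rows downward; lengths in m; the calibration is good to about 2 mm. A picture is of the moment at which its call begins.
- arm.job_done(): hands the job in, once; it reports no verdict.
Trained networks look in a picture, given as the dict that the camera call returned (one of the last four; its "shot" number tells which), for a name from the list of things; names that differ only in an ending like _2 or _b are one class to them, and where a whole thing is asked for, a point or a joint stands for the part that bears it (a point fixed in the world has none). Each returns a list of dicts, best first, with "confidence" (0 to 1); they miss things now and then, are a little off and sometimes report something else, mostly with a low value. They report only what shows in the picture. A call takes as long as a camera call.
- arm.search_frame(picture, target): "extent" ([centre column, centre row, width, height] as shares, 0 to 1, of the picture: columns of its width, rows of its height, round what is visible of it).
- arm.masks_of(picture, target): "mask" (400x640 bool, what is visible of it) and "extent" ([centre column, centre row, width, height] as shares, 0 to 1, of the picture: columns of its width, rows of its height, round what is visible of it).
- arm.place_of(picture, target): "position" ([column, row] as shares, 0 to 1, of the picture: columns of its width, rows of its height: a listed point, or the origin of a listed thing).
The state is a dict: "t": time; "q": joint angles; "qd": joint speeds; "joint_efforts": joint torques, N m; "eef_pos": TCP position; "ee_rot": TCP orientation; "force": force on the tool from outside, world axes, zero at the start; "moment": the same for the moment, N m; "width": finger opening in m.
Only numpy, scipy, OpenCV 4.12 (cv2) and the standard library are available. Lean on these libraries where they do the work, as an engineer would, in place of code of your own. Each camera call takes 0.05 s, during which the arm holds its last target. There are 200 camera calls.

## Working session

There is one attempt and no reset: what is moved stays moved. The work goes in short steps, Python scripts to look and compute and a shell command to move; the robot and the scene stay as the last step left them, time stands still between calls to the robot, and variables do not carry over. Pictures are saved under pics/ and viewed, about 8 in all and at most 12, crops included, and the job is handed in when it is done.

```bash
mkdir -p pics; cat > h.py <<'E'
import numpy as np, cv2
from station import arm
def world(p,u,v,z=None):
    K=p["mtx"];T=p["pose"]
    d=np.array([(u-K[0,2])/K[0,0],-(v-K[1,2])/K[1,1],-1.0])
    if z is None:
        r=p["range_z"][int(round(v)),int(round(u))]; return T[:3,:3]@(d*r)+T[:3,3]
    w=T[:3,:3]@d; return T[:3,3]+w*(z-T[2,3])/w[2]
def pt(p,name,z=None):
    o=[]
    for r in arm.place_of(p,name)[:2]:
        u,v=r["position"][0]*640,r["position"][1]*400
        o.append((name,round(r["confidence"],2),round(u),round(v),world(p,u,v,z).round(4).tolist()))
    return o
def save(p,n): cv2.imwrite("pics/"+n,p["frame"][:,:,::-1])
E
python3 - <<'E'
from h import *
for c in ["scene","side"]:
    p=arm.grab_frame(c); save(p,c+"0.png"); print(c)
    for n,z in [("ring_top",.055),("ring_pin",.06),("stop_top",.075),("end_block",.057),("spacer",.012),("bush",.012),("can_a",0),("shell_a",0),("mallet",0),("discs",0)]:
        print(pt(p,n,z))
print(arm.get_state())
E
```

```text
scene
[('ring_top', 0.67, 291, 237, [0.5386, -0.1645, 0.055]), ('ring_top', 0.55, 285, 245, [0.5396, -0.1937, 0.055])]
[('ring_pin', 0.75, 318, 187, [0.504, 0.0158, 0.06]), ('ring_pin', 0.73, 285, 248, [0.5489, -0.2042, 0.06])]
[('stop_top', 0.89, 314, 194, [0.5143, -0.0232, 0.075]), ('stop_top', 0.54, 292, 255, [0.5804, -0.2164, 0.075])]
[('end_block', 0.61, 322, 182, [0.5013, 0.0393, 0.057])]
[('spacer', 0.55, 334, 123, [0.3623, 0.3256, 0.012]), ('spacer', 0.45, 286, 296, [0.6143, -0.2904, 0.012])]
[('bush', 0.41, 252, 277, [0.5118, -0.2984, 0.012])]
[('can_a', 0.62, 418, 169, [0.6952, 0.305, -0.0])]
[('shell_a', 0.75, 372, 135, [0.4952, 0.362, -0.0])]
[('mallet', 0.89, 356, 300, [0.7614, -0.1959, 0.0]), ('mallet', 0.37, 320, 184, [0.4721, 0.0732, 0.0])]
[('discs', 0.63, 335, 123, [0.3569, 0.3383, 0.0]), ('discs', 0.56, 288, 245, [0.5247, -0.1631, 0.0])]
side
[('ring_top', 0.81, 349, 231, [0.5336, -0.1643, 0.055])]
[('ring_pin', 0.81, 362, 234, [0.5481, -0.2048, 0.06]), ('ring_pin', 0.16, 352, 245, [0.4906, -0.2143, 0.06])]
[('stop_top', 0.92, 310, 210, [0.5091, -0.0227, 0.075])]
[
[... 511 characters left out ...]
7717, -0.1951, 0.0])]
[('discs', 0.59, 201, 207, [0.3352, 0.3292, 0.0])]
{'t': 1.1, 'q': array([ 1.39409195e+00,  3.58588591e-01,  1.19321089e-02, -8.43065959e-06,
       -1.22409610e+00, -2.88100125e-01]), 'qd': array([-0.00084811, -0.00013769,  0.00062927, -0.00191668,  0.00029621,
        0.00046686]), 'joint_efforts': array([ 1.62278980e-04, -5.82390511e+01,  2.93300200e+01,  7.00302556e+00,
        1.24627480e-02, -1.77777298e-05]), 'eef_pos': array([0.30257425, 0.60337876, 0.22658111]), 'ee_rot': array([-1.1034047 ,  1.57075186,  1.57338059]), 'force': array([ 0.24060192, -0.21075634,  0.03817626]), 'moment': array([-0.02544914,  0.03287989,  0.00399035]), 'width': 0.08766537277447219}
```

```bash
python3 -c "
import cv2,numpy as np
a=cv2.imread('pics/scene0.png');b=cv2.imread('pics/side0.png')
cv2.imwrite('pics/both0.png',cv2.resize(np.vstack([a,b]),(480,600)))"
```

```text
(no output)
```

View pics/scene0.png

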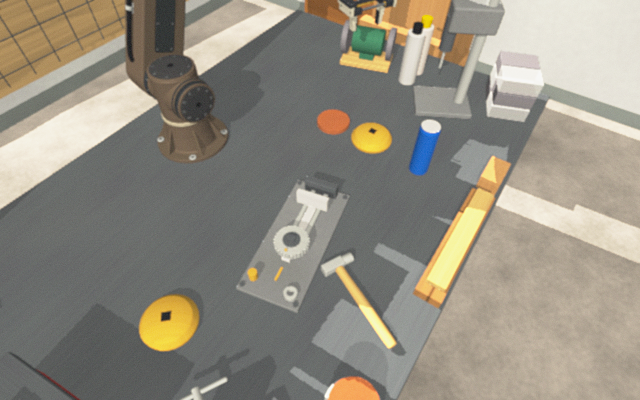

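The scene view shows the grey fixture with the ring at px (291,240), the stop plate at (312,200) and the end block at (322,185). The bush is at (252,274) and the spacer at (291,293). The mallet lies beside the plate at (340,265). The two cameras agree on the ring at about (0.536,-0.164) and a fixture yaw of about 10°. I'll move above the ring with the gripper shut.

```bash
R="0.3 -1 0 0 0 0;0.3 -1 0 0 0 0;0.3 -1 0 0 0 0"; python3 -m inch '0.3 -1 0 0 0 0;0.3 -1 0 0 0 0;0.3 -1 0 0 0 0;0.3 -1 0 0 0 0;0.3 -1 0 0 0 0;0.3 -1 0 0 0 0;0.3 -1 0 0 0 0;0.3 -1 0 0 0 0;0.3 -1 0 0 0 0;0.3 -1 0 0 0 0;0.3 -1 0 0 0 0;0.3 -1 0 0 0 0' 0 40
python3 -m inch '0.3 -1 0 0 0 0;0.3 -1 0 0 0 0;0.3 -1 0 0 0 0;0.3 -1 0 0 0 0;0.3 -1 0 0 0 0;0.3 -1 0 0 0 0;0.3 -1 0 0 0 0;0.3 -1 0 0 0 0;0.3 -1 0 0 0 0;0.3 -1 0 0 0 0;0.3 -1 0 0 0 0;0 0 0 0 0 0'
python3 - <<'E'
from h import *
from scipy.spatial.transform import Rotation as Ro
s=arm.get_state(); print(s["t"],s["q"].round(3),s["eef_pos"].round(4),s["width"]); print(Ro.from_euler("xyz",s["ee_rot"]).as_matrix().round(3))
p=arm.grab_frame("wrist"); save(p,"w1.png"); print(p["pose"].round(3))
for n,z in [("ring_top",.055),("ring_pin",.06),("stop_top",.075),("end_block",.057),("spacer",.012),("bush",.012),("mallet",0)]: print(pt(p,n,z))
E
```

```text
t: 2.6
eef_pos: [0.4108, 0.2416, 0.2267]
ee_rot: [-1.903, 1.57, 0.774]
force: [1.1, -0.0, 0.1]
width: 0.0004
t: 4.1
eef_pos: [0.5093, -0.0888, 0.2263]
ee_rot: [0.953, 1.57, -2.656]
force: [0.7, 0.5, -0.3]
width: 0.0001
4.1 [ 0.208  0.098 -0.332  0.    -1.141  0.896] [ 0.5093 -0.0888  0.2263] 0.00012092031229915827
[[-0.001 -0.451 -0.893]
 [-0.    -0.893  0.451]
 [-1.     0.     0.   ]]
[[-0.451  0.857  0.247  0.577]
 [-0.892 -0.434 -0.125 -0.121]
 [ 0.    -0.277  0.961  0.384]
 [ 0.     0.     0.     1.   ]]
[('ring_top', 0.96, 373, 123, [0.5422, -0.1674, 0.055])]
[('ring_pin', 0.62, 401, 101, [0.5502, -0.1992, 0.06])]
[('stop_top', 0.81, 259, 216, [0.5127, -0.0222, 0.075])]
[('end_block', 0.95, 225, 239, [0.5026, 0.03, 0.057])]
[('spacer', 0.58, 436, 3, [0.6186, -0.2802, 0.012])]
[]
[]
```

View pics/w1.png

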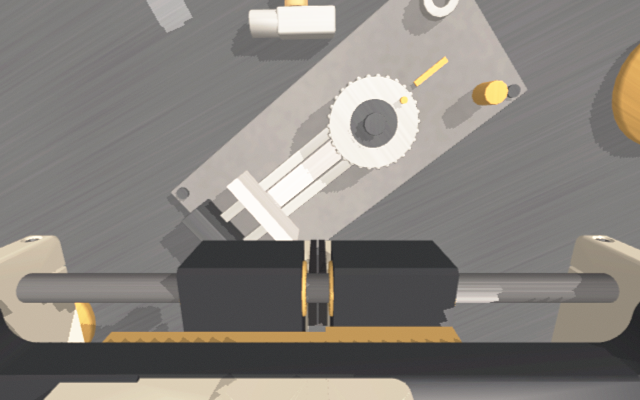

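The wrist view shows the ring at px (373,123), the brass pin at (404,100) and the index line just beyond it. The stop plate is at (260,210), and all of these match the estimates. Next I need the finger cross-section and a better ring centre.

```bash
cat >> h.py <<'E'
from scipy.spatial.transform import Rotation as Ro
def cloud(p):
    v,u=np.mgrid[0:400,0:640]; K=p["mtx"]; r=p["range_z"]
    d=np.stack([(u-K[0,2])/K[0,0],-(v-K[1,2])/K[1,1],-np.ones_like(r)],-1)*r[...,None]
    return d@p["pose"][:3,:3].T+p["pose"][:3,3]
def ring_c(p):
    """circle fit to points at ring-top height in depth image"""
    W=cloud(p); m=(p["range_z"]>0)&(abs(W[...,2]-.055)<.004)&(np.hypot(W[...,0]-.539,W[...,1]+.165)<.056)
    q=(W[m][:,:2]*1e4).astype(np.float32); h=cv2.convexHull(q.reshape(-1,1,2)); (c,r)=cv2.minEnclosingCircle(h); e=cv2.fitEllipse(h) if len(h)>5 else None
    return m.sum(),np.array(c)/1e4,r/1e4,e
E
python3 - <<'E'
from h import *
p=arm.grab_frame("wrist"); print(ring_c(p))
W=cloud(p); s=arm.get_state(); R=Ro.from_euler("xyz",s["ee_rot"]).as_matrix()
L=(W-s["eef_pos"])@R
ok=p["range_z"]>0
for a,b in [(-.005,.01),(-.02,-.005),(-.035,-.02),(-.05,-.035),(-.07,-.05),(-.1,-.07)]:
    m=ok&(L[...,0]>a)&(L[...,0]<b)&(np.hypot(L[...,1],L[...,2])<.12)
    print(a,b,m.sum(), L[m].min(0).round(3) if m.any() else "", L[m].max(0).round(3) if m.any() else "")
# tcp projection
T=np.linalg.inv(p["pose"]); K=p["mtx"]
for x in (0,-.02,-.05):
    c=T[:3,:3]@(s["eef_pos"]+R[:,0]*x)+T[:3,3]; print(x,K[0,0]*c[0]/-c[2]+K[0,2],K[1,1]*-c[1]/-c[2]+K[1,2],-c[2])
for c in ["scene","side"]:
    q=arm.grab_frame(c); print(c,ring_c(q)); W=cloud(q); L=(W-s["eef_pos"])@R
    for a,b in [(-.005,.01),(-.02,-.005),(-.035,-.02),(-.05,-.035),(-.07,-.05)]:
        m=(q["range_z"]>0)&(L[...,0]>a)&(L[...,0]<b)&(np.hypot(L[...,1],L[...,2])<.12)
        print(a,m.sum(), L[m].min(0).round(3) if m.any() else "", L[m].max(0).round(3) if m.any() else "")
E
```

```text
(np.int64(6205), array([ 0.54174282, -0.16756628]), 0.04741675109863281, ((5418.60546875, -1675.4293212890625), (939.03466796875, 941.633544921875), 175.75320434570312))
-0.005 0.01 66 [-0.005 -0.008 -0.011] [ 0.001  0.005 -0.009]
-0.02 -0.005 365 [-0.02  -0.008 -0.011] [-0.005  0.005 -0.005]
-0.035 -0.02 257 [-0.035 -0.007 -0.011] [-0.02   0.005 -0.008]
-0.05 -0.035 445 [-0.047 -0.005 -0.011] [-0.035  0.003  0.012]
-0.07 -0.05 2282 [-0.07  -0.091 -0.039] [-0.052  0.087  0.005]
-0.1 -0.07 50433 [-0.1  -0.09 -0.04] [-0.07   0.087 -0.002]
0 319.66892497392206 255.93807078184523 0.17181450837985734
-0.02 319.9778579458024 273.9114368596437 0.15259623379296033
-0.05 320.6211439430231 311.33707857862754 0.12376882191261485
scene (np.int64(730), array([ 0.54493975, -0.170321  ]), 0.047610226440429684, ((5444.26416015625, -1703.3770751953125), (912.0584716796875, 940.3211059570312), 174.8998565673828))
-0.005 13 [-0.005 -0.014 -0.014] [0.    0.016 0.003]
-0.02 74 [-0.02  -0.016 -0.015] [-0.005  0.016  0.009]
-0.035 59 [-0.035 -0.017 -0.015] [-0.02   0.018  0.004]
-0.05 22 [-0.048 -0.017 -0.015] [-0.035  0.017 -0.011]
-0.07 55 [-0.07  -0.089 -0.042] [-0.05   0.089  0.034]
side (np.int64(422), array([ 0.5402666 , -0.17234825]), 0.04703108825683594, ((5400.49365234375, -1726.3060302734375), (914.85498046875, 932.8644409179688), 157.49391174316406))
-0.005 11 [-0.005 -0.007 -0.007] [0.001 0.02  0.01 ]
-0.02 28 [-0.02  -0.01  -0.011] [-0.005  0.022  0.011]
-0.035 5 [-0.031 -0.008  0.007] [-0.024 -0.002  0.011]
-0.05 2 [-0.035 -0.006  0.01 ] [-0.035 -0.     0.011]
-0.07 58 [-0.07  -0.082 -0.039] [-0.064  0.094  0.039]
```

```bash
python3 -m inch '-0.17 -0.39 0 0 0 0.95;-0.17 -0.39 0 0 0 0.95;-0.17 -0.39 0 0 0 0.95;-0.17 -0.39 0 0 0 0.95;-0.17 -0.39 0 0 0 0.95;-0.17 -0.39 0 0 0 0.95;-0.17 -0.39 0 0 0 0.95;-0.17 -0.39 0 0 0 0.95;0 0 -1 0 0 0;0 0 -1 0 0 0;0 0 -1 0 0 0;0 0 0 0 0 0'
cat >> h.py <<'E'
C=np.array([.5418,-.1676]); Y=np.radians(11.3); F=np.array([[np.cos(Y),-np.sin(Y)],[np.sin(Y),np.cos(Y)]])
def fix(xy): return F.T@(np.asarray(xy)[:2]-C)
def st():
    s=arm.get_state(); R=Ro.from_euler("xyz",s["ee_rot"]).as_matrix()
    print("t",round(s["t"],2),"fix",(fix(s["eef_pos"])*1e3).round(1),"z",s["eef_pos"][2].round(4),"tooly-in-fix deg",round(np.degrees(np.arctan2(R[1,1],R[0,1])-Y),1),"F fix",(F.T@s["force"][:2]).round(1),s["force"][2].round(1),"q",s["q"].round(2))
def row(dx,dy): return (F@np.array([dx,dy])/30).round(3)
E
python3 - <<'E'
from h import *
st()
p=arm.grab_frame("side"); save(p,"s2.png"); cv2.imwrite("pics/s2c.png",cv2.resize(p["frame"][120:320,240:440,::-1],(600,600)))
p=arm.grab_frame("wrist"); print(pt(p,"ring_top",.055),pt(p,"ring_pin",.06),ring_c(p))
E
```

```text
t: 6.15
eef_pos: [0.4672, -0.18, 0.1348]
ee_rot: [-0.249, 1.566, 3.091]
force: [-0.5, 0.2, 0.9]
width: 0.0006
t 6.15 fix [-75.6   2.4] z 0.1348 tooly-in-fix deg -89.9 F fix [-0.4  0.3] 0.9 q [ 0.03  0.16 -0.49 -0.   -0.93  1.74]
[('ring_top', 0.57, 319, 115, [0.541, -0.1662, 0.055])] [('ring_pin', 0.96, 368, 116, [0.5471, -0.2001, 0.06])] (np.int64(11998), array([ 0.54220176, -0.16767012]), 0.04734688110351563, ((5420.28759765625, -1675.259033203125), (938.3829956054688, 942.9424438476562), 141.418212890625))
```

View pics/s2c.png

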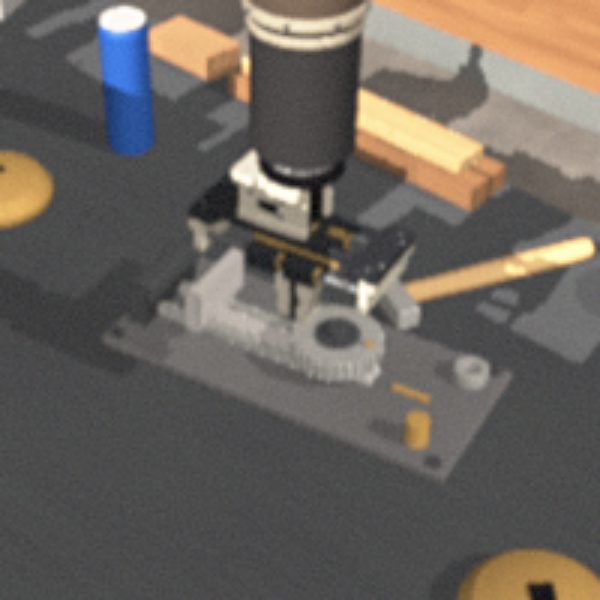

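The side view shows the closed fingertip (crop px 295,300) hanging just left of the ring. The pin is still by the index line and the bystanders are clear. I'll descend and feel for the rim.

```bash
python3 -m inch '0 0 -1 0 0 0;0 0 -1 0 0 0;0 0 -1 0 0 0;0 0 -0.1 0 0 0;0.13 0.026 0 0 0 0;0.13 0.026 0 0 0 0;0.13 0.026 0 0 0 0;0 0 0 0 0 0'; python3 -c "from h import *;st()"
python3 -m inch '0.05 0.01 0 0 0 0;0 0 0 0 0 0'; python3 -m inch '0.05 0.01 0 0 0 0;0 0 0 0 0 0';python3 -c "from h import *;st()"
```

```text
t: 7.35
eef_pos: [0.4812, -0.1778, 0.0441]
ee_rot: [2.921, 1.57, -0.022]
force: [-0.3, -0.1, 0.9]
width: 0.0004
t 7.35 fix [-61.4   1.9] z 0.0441 tooly-in-fix deg -89.9 F fix [-0.3 -0. ] 0.9 q [ 0.03  0.29 -0.57  0.   -0.71  1.74]
t: 7.6
eef_pos: [0.482, -0.1776, 0.0436]
ee_rot: [2.739, 1.571, -0.204]
force: [0.3, 0.7, 0.0]
width: 0.0003
t: 7.85
eef_pos: [0.4835, -0.1773, 0.0435]
ee_rot: [0.387, 1.571, -2.557]
force: [-0.1, 0.5, -0.1]
width: 0.0006
t 7.85 fix [-59.    1.9] z 0.0435 tooly-in-fix deg -89.9 F fix [-0.   0.5] -0.1 q [ 0.03  0.3  -0.57  0.   -0.71  1.74]
```

```bash
python3 -m inch '0.05 0.01 0 0 0 0;0 0 0 0 0 0'; python3 -m inch '0.035 0.007 0 0 0 0;0 0 0 0 0 0';python3 -m inch '0.035 0.007 0 0 0 0;0 0 0 0 0 0';python3 -c "from h import *;st()"
```

```text
t: 8.1
eef_pos: [0.4843, -0.1771, 0.0434]
ee_rot: [-0.166, 1.569, -3.109]
force: [-2.6, -1.1, 0.9]
width: 0.0004
t: 8.35
eef_pos: [0.4845, -0.177, 0.0433]
ee_rot: [-0.177, 1.568, -3.12]
force: [-5.0, -0.9, 4.0]
width: 0.0008
t: 8.6
eef_pos: [0.4847, -0.1769, 0.0432]
ee_rot: [-0.159, 1.566, -3.103]
force: [-7.9, -2.4, 5.4]
width: 0.0002
t 8.6 fix [-57.9   2. ] z 0.0432 tooly-in-fix deg -90.0 F fix [-8.2 -0.8] 5.4 q [ 0.03  0.3  -0.56  0.   -0.71  1.74]
```

Contact is at 58 mm from the axis, as expected, and the arm is soft at about 5 N/mm. Next I'll compute the rows for rolling the fingertip round the rim. Each row is written as the flat segments plus corner arcs, with 2 mm of inset.

```bash
cat > path.py <<'E'
from h import *
def loop(R=45.5,a=10,b=18,start=None,n=6):
    """waypoints (fixture mm) of tool centre, anticlockwise: quarter k arc with corner (sx,sy)"""
    P=[]
    for t0,(sx,sy) in zip((180,270,0,90),((-1,-1),(1,-1),(1,1),(-1,1))):
        L=[]
        for t in np.radians(t0+np.linspace(0,90,n+1)): L.append((R*np.cos(t)+sx*a,R*np.sin(t)+sy*b))
        P.append(np.array(L))
    return P
def show(pts):
    print("; ".join(f"{r[0]:.2f} {r[1]:.2f} 0 0 0 0" for r in (np.diff(pts,axis=0)@F.T/30)))
E
python3 - <<'E'
from path import *
P=loop()
print("A");show(np.vstack([[-56.9,2],[-55.5,-4],[-55.5,-11],P[0]]))
for k in range(4):
    print("seg",k);show(np.vstack([P[k],(P[k][-1]+P[(k+1)%4][0])/2,P[(k+1)%4][0]]))
E
```

```text
A
0.08 -0.19 0 0 0 0; 0.05 -0.23 0 0 0 0; 0.05 -0.23 0 0 0 0; 0.13 -0.37 0 0 0 0; 0.22 -0.33 0 0 0 0; 0.30 -0.26 0 0 0 0; 0.36 -0.17 0 0 0 0; 0.39 -0.08 0 0 0 0; 0.40 0.03 0 0 0 0
seg 0
0.13 -0.37 0 0 0 0; 0.22 -0.33 0 0 0 0; 0.30 -0.26 0 0 0 0; 0.36 -0.17 0 0 0 0; 0.39 -0.08 0 0 0 0; 0.40 0.03 0 0 0 0; 0.33 0.07 0 0 0 0; 0.33 0.07 0 0 0 0
seg 1
0.37 0.13 0 0 0 0; 0.33 0.22 0 0 0 0; 0.26 0.30 0 0 0 0; 0.17 0.36 0 0 0 0; 0.08 0.39 0 0 0 0; -0.03 0.40 0 0 0 0; -0.12 0.59 0 0 0 0; -0.12 0.59 0 0 0 0
seg 2
-0.13 0.37 0 0 0 0; -0.22 0.33 0 0 0 0; -0.30 0.26 0 0 0 0; -0.36 0.17 0 0 0 0; -0.39 0.08 0 0 0 0; -0.40 -0.03 0 0 0 0; -0.33 -0.07 0 0 0 0; -0.33 -0.07 0 0 0 0
seg 3
-0.37 -0.13 0 0 0 0; -0.33 -0.22 0 0 0 0; -0.26 -0.30 0 0 0 0; -0.17 -0.36 0 0 0 0; -0.08 -0.39 0 0 0 0; 0.03 -0.40 0 0 0 0; 0.12 -0.59 0 0 0 0; 0.12 -0.59 0 0 0 0
```

```bash
python3 -m inch '0.08 -0.19 0 0 0 0; 0.05 -0.23 0 0 0 0; 0.05 -0.23 0 0 0 0'; python3 -m inch '0.13 -0.37 0 0 0 0; 0.22 -0.33 0 0 0 0; 0.30 -0.26 0 0 0 0'; python3 -m inch '0.36 -0.17 0 0 0 0; 0.39 -0.08 0 0 0 0; 0.40 0.03 0 0 0 0;0 0 0 0 0 0'
cat >> h.py <<'E'
def pin(views=("wrist","side","scene")):
    for c in views:
        p=arm.grab_frame(c)
        for r in pt(p,"ring_pin",.06):
            f=fix(r[4])*1e3; print(c,r[1],r[2:4],"fix",f.round(1),"r",round(np.hypot(*f),1),"turn deg",round((np.degrees(np.arctan2(f[1],f[0]))+90)%360,1))
    return p
E
python3 -c "
from h import *
st();pin()"
```

```text
t: 8.98
eef_pos: [0.4887, -0.1964, 0.0428]
ee_rot: [-0.249, 1.564, 3.09]
force: [-9.3, -1.7, 6.0]
width: 0.0003
t: 9.35
eef_pos: [0.5118, -0.2253, 0.0433]
ee_rot: [-0.429, 1.57, 2.91]
force: [-1.4, 1.8, -0.6]
width: 0.0007
t: 9.85
eef_pos: [0.5488, -0.2315, 0.0438]
ee_rot: [2.703, 1.568, -0.24]
force: [2.7, -3.3, -0.3]
width: 0.0004
t 9.85 fix [ -5.6 -64. ] z 0.0438 tooly-in-fix deg -89.9 F fix [ 2.  -3.7] -0.3 q [-0.07  0.41 -0.39  0.   -0.78  1.84]
wrist 0.83 (145, 200) fix [31.2 17.1] r 35.6 turn deg 118.8
side 0.61 (353, 222) fix [34.6 11.7] r 36.5 turn deg 108.6
scene 0.68 (304, 237) fix [31.4 12.9] r 34.0 turn deg 112.3
scene 0.27 (288, 296) fix [  62.9 -151.5] r 164.0 turn deg 22.6
```

It works: the pin turned about 116°, as the rolling geometry predicts, without slip. Contact gives a half-thickness of about 16 mm. Recomputing from the measured pose.

```bash
python3 - <<'E'
from path import *
P=loop(R=45,a=10.5,b=16)
print("first");show(np.vstack([[-5.6,-64],[2,-62],P[1]]))
for k in range(1,4):
    print("seg",k);show(np.vstack([P[k],(P[k][-1]+P[(k+1)%4][0])/2,P[(k+1)%4][0]])); print(P[k][0],P[k][-1])
E
```

```text
first
0.24 0.12 0 0 0 0; 0.27 0.09 0 0 0 0; 0.37 0.13 0 0 0 0; 0.33 0.22 0 0 0 0; 0.26 0.29 0 0 0 0; 0.17 0.35 0 0 0 0; 0.08 0.38 0 0 0 0; -0.03 0.39 0 0 0 0
seg 1
0.37 0.13 0 0 0 0; 0.33 0.22 0 0 0 0; 0.26 0.29 0 0 0 0; 0.17 0.35 0 0 0 0; 0.08 0.38 0 0 0 0; -0.03 0.39 0 0 0 0; -0.10 0.52 0 0 0 0; -0.10 0.52 0 0 0 0
[ 10.5 -61. ] [ 55.5 -16. ]
seg 2
-0.13 0.37 0 0 0 0; -0.22 0.33 0 0 0 0; -0.29 0.26 0 0 0 0; -0.35 0.17 0 0 0 0; -0.38 0.08 0 0 0 0; -0.39 -0.03 0 0 0 0; -0.34 -0.07 0 0 0 0; -0.34 -0.07 0 0 0 0
[55.5 16. ] [10.5 61. ]
seg 3
-0.37 -0.13 0 0 0 0; -0.33 -0.22 0 0 0 0; -0.26 -0.29 0 0 0 0; -0.17 -0.35 0 0 0 0; -0.08 -0.38 0 0 0 0; 0.03 -0.39 0 0 0 0; 0.10 -0.52 0 0 0 0; 0.10 -0.52 0 0 0 0
[-10.5  61. ] [-55.5  16. ]
```

```bash
python3 -m inch '0.24 0.12 0 0 0 0; 0.27 0.09 0 0 0 0'; python3 -m inch '0.37 0.13 0 0 0 0; 0.33 0.22 0 0 0 0; 0.26 0.29 0 0 0 0'; python3 -m inch '0.17 0.35 0 0 0 0; 0.08 0.38 0 0 0 0; -0.03 0.39 0 0 0 0; 0 0 0 0 0 0'
python3 -c "
from h import *
st();pin(['wrist','side'])"
```

```text
t: 10.4
eef_pos: [0.5618, -0.2279, 0.0441]
ee_rot: [1.402, 1.567, -1.541]
force: [3.0, -21.3, -4.3]
width: 0.0004
t: 10.78
eef_pos: [0.5932, -0.2073, 0.0444]
ee_rot: [2.597, 1.566, -0.346]
force: [6.1, -7.1, -2.6]
width: 0.0007
t: 11.28
eef_pos: [0.6007, -0.1709, 0.0447]
ee_rot: [3.028, 1.564, 0.086]
force: [9.6, 2.7, -1.8]
width: 0.0004
t 11.28 fix [ 57.1 -14.8] z 0.0447 tooly-in-fix deg -89.9 F fix [10.   0.7] -1.8 q [ 0.03  0.44 -0.32 -0.   -0.8   1.74]
side 0.87 (340, 231) fix [-25.2  25.7] r 36.1 turn deg 224.4
```

```bash
python3 -m inch '-0.10 0.52 0 0 0 0; -0.10 0.52 0 0 0 0; -0.13 0.37 0 0 0 0; -0.22 0.33 0 0 0 0; -0.29 0.26 0 0 0 0'; python3 -m inch '-0.35 0.17 0 0 0 0; -0.38 0.08 0 0 0 0; -0.39 -0.03 0 0 0 0;0 0 0 0 0 0'
python3 -c "
from h import *
st();pin()"
```

```text
t: 12.1
eef_pos: [0.5717, -0.1117, 0.0439]
ee_rot: [-3.026, 1.57, 0.315]
force: [1.3, -0.2, 0.1]
width: 0.0004
t: 12.6
eef_pos: [0.5362, -0.1057, 0.0433]
ee_rot: [-0.408, 1.568, 2.931]
force: [-2.4, 4.3, 1.9]
width: 0.0002
t 12.6 fix [ 6.6 61.8] z 0.0433 tooly-in-fix deg -90.0 F fix [-1.5  4.7] 1.9 q [ 0.16  0.34 -0.49 -0.   -0.74  1.61]
side 0.89 (360, 235) fix [-10.2 -34. ] r 35.5 turn deg 343.4
scene 0.64 (284, 247) fix [ -4.9 -35.8] r 36.2 turn deg 352.2
```

```bash
python3 -m inch '-0.27 -0.08 0 0 0 0; -0.27 -0.08 0 0 0 0; -0.37 -0.13 0 0 0 0; -0.33 -0.22 0 0 0 0; -0.26 -0.29 0 0 0 0'; python3 -m inch '-0.17 -0.35 0 0 0 0; -0.08 -0.38 0 0 0 0; 0.03 -0.39 0 0 0 0; 0 0 0 0 0 0'
python3 -c "
from h import *
st();pin()"
```

```text
t: 13.52
eef_pos: [0.4911, -0.1295, 0.0431]
ee_rot: [-0.355, 1.567, 2.985]
force: [-4.4, 4.1, 3.6]
width: 0.0005
t: 14.02
eef_pos: [0.4824, -0.1648, 0.0426]
ee_rot: [-0.133, 1.563, -3.078]
force: [-9.8, -3.2, 6.8]
width: 0.0001
t 14.03 fix [-57.7  14.4] z 0.0426 tooly-in-fix deg -90.1 F fix [-10.2  -1.3] 6.8 q [ 0.06  0.3  -0.57  0.   -0.71  1.71]
wrist 0.61 (327, 72) fix [33.8 11.1] r 35.6 turn deg 108.1
side 0.53 (354, 222) fix [32.5  9.4] r 33.8 turn deg 106.2
scene 0.72 (306, 236) fix [34.3 20. ] r 39.7 turn deg 120.2
```

```bash
python3 -m inch '0.10 -0.50 0 0 0 0; 0.10 -0.50 0 0 0 0; 0.13 -0.37 0 0 0 0; 0.22 -0.33 0 0 0 0; 0.29 -0.26 0 0 0 0'; python3 -m inch '0.35 -0.17 0 0 0 0; 0.38 -0.08 0 0 0 0; 0.39 0.03 0 0 0 0; 0 0 0 0 0 0'
python3 -c "
from h import *
st();pin()"
```

```text
t: 14.95
eef_pos: [0.5092, -0.2233, 0.0426]
ee_rot: [-0.207, 1.565, 3.132]
force: [-1.9, -0.8, -0.1]
width: 0.0002
t: 15.45
eef_pos: [0.5464, -0.2313, 0.0431]
ee_rot: [1.251, 1.568, -1.692]
force: [2.7, -14.5, -6.2]
width: 0.0005
t 15.45 fix [ -8.  -63.4] z 0.0431 tooly-in-fix deg -89.9 F fix [ -0.2 -14.8] -6.2 q [-0.07  0.4  -0.39  0.   -0.77  1.84]
wrist 0.89 (153, 315) fix [-31.8  22.3] r 38.8 turn deg 235.0
side 0.6 (342, 232) fix [-26.   19.3] r 32.4 turn deg 233.5
scene 0.89 (284, 226) fix [-33.   24.9] r 41.3 turn deg 232.9
```

```bash
python3 -m inch '0.31 0.06 0 0 0 0; 0.31 0.06 0 0 0 0; 0.37 0.13 0 0 0 0; 0.33 0.22 0 0 0 0; 0.26 0.29 0 0 0 0'; python3 -m inch '0.17 0.35 0 0 0 0; 0.08 0.38 0 0 0 0; -0.03 0.39 0 0 0 0; 0 0 0 0 0 0'
python3 -c "
from h import *
st();pin()"
```

```text
t: 16.38
eef_pos: [0.5934, -0.2061, 0.0433]
ee_rot: [0.365, 1.57, -2.579]
force: [-0.6, -2.2, -0.3]
width: 0.0009
t: 16.88
eef_pos: [0.6011, -0.1703, 0.0439]
ee_rot: [-3.093, 1.568, 0.249]
force: [5.8, 1.4, -3.4]
width: 0.0007
t 16.88 fix [ 57.6 -14.3] z 0.0439 tooly-in-fix deg -89.9 F fix [5.9 0.2] -3.4 q [ 0.04  0.44 -0.32 -0.   -0.81  1.74]
side 0.87 (357, 233) fix [ -7. -24.] r 25.0 turn deg 343.7
side 0.27 (351, 231) fix [-8.3 -2.5] r 8.6 turn deg 287.0
scene 0.63 (283, 246) fix [ -8.5 -32. ] r 33.2 turn deg 345.1
```

```bash
python3 -m inch '-0.10 0.52 0 0 0 0; -0.10 0.52 0 0 0 0; -0.13 0.37 0 0 0 0; -0.22 0.33 0 0 0 0; -0.29 0.26 0 0 0 0; 0.19 0.28 0 0 0 0; 0.37 0.55 0 0 0 0; 0 0 0.5 0 0 0; 0 0 1 0 0 0; 0 0 1 0 0 0; 0 0 1 0 0 0; 0 0 0 0 0 0'
python3 - <<'E'
from h import *
st();pin(("side","scene"))
p=arm.grab_frame("wrist"); save(p,"w3.png")
for n,z in [("ring_pin",.06),("stop_top",.075),("end_block",.057)]:
    for r in pt(p,n,z): print(r,(fix(r[4])*1e3).round(1))
E
```

```text
t: 18.68
eef_pos: [0.5931, -0.0874, 0.152]
ee_rot: [3.004, 1.565, 0.061]
force: [-0.1, 0.2, -0.4]
width: 0.0003
t 18.68 fix [66.  68.6] z 0.152 tooly-in-fix deg -89.9 F fix [-0.1  0.2] -0.4 q [ 0.18  0.29 -0.27  0.   -1.01  1.59]
side 0.77 (360, 223) fix [38.4 -8.1] r 39.2 turn deg 78.1
side 0.38 (238, 184) fix [4.000e-01 4.469e+02] r 446.9 turn deg 180.0
scene 0.63 (301, 244) fix [ 31.7 -10.6] r 33.5 turn deg 71.5
('ring_pin', 0.86, 413, 247, [0.5743, -0.1716, 0.06]) [ 31.1 -10.3]
('stop_top', 0.38, 518, 202, [0.6306, -0.2328, 0.075]) [ 74.3 -81.3]
('end_block', 0.74, 167, 282, [0.4987, 0.0296, 0.057]) [ -3.6 201.8]
('end_block', 0.48, 519, 204, [0.6265, -0.2475, 0.057]) [ 67.4 -94.9]
```

View pics/w3.png

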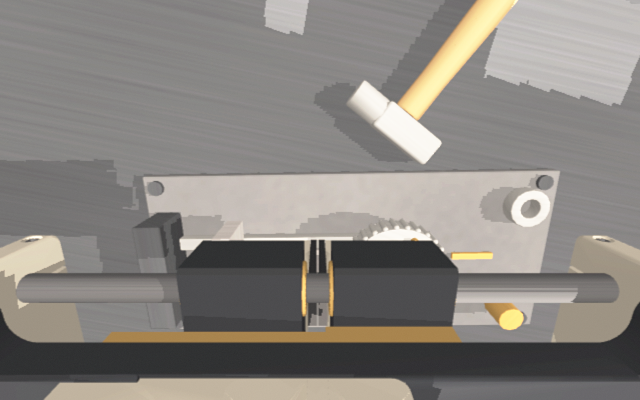

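The wrist view shows the ring at px (400,240) with its pin at about (413,245), 72° past the index line. The mallet, spacer and bush look undisturbed. With the tracked count that makes about 792° = 13.8 rad, which is inside the window. Now the stop.

```bash
python3 -m inch '-0.78 0.14 0 0 0 0;-0.78 0.14 0 0 0 0;-0.78 0.14 0 0 0 0;0 0 0 0 0 0;0 0 -1 0 0 0;0 0 -1 0 0 0;0 0 -1 0 0 0;0 0 -0.4 0 0 0;0 0 0 0 0 0'; python3 -c "from h import *;st()"
```

```text
t: 20.2
eef_pos: [0.521, -0.075, 0.046]
ee_rot: [0.138, 1.569, -2.805]
force: [0.7, 0.3, 0.2]
width: 0.0003
t 20.2 fix [-2.3 94.9] z 0.046 tooly-in-fix deg -89.9 F fix [0.7 0.1] 0.2 q [ 0.23  0.31 -0.54  0.   -0.72  1.54]
```

```bash
python3 -m inch '-0.04 0.2 0 0 0 0;-0.04 0.2 0 0 0 0;-0.04 0.2 0 0 0 0;-0.04 0.2 0 0 0 0;-0.04 0.2 0 0 0 0;-0.04 0.2 0 0 0 0;0 0 0 0 0 0'; python3 -c "from h import *;st()"
```

```text
t: 21.08
eef_pos: [0.5137, -0.0383, 0.0466]
ee_rot: [-2.045, 1.571, 1.296]
force: [1.3, 0.4, -1.0]
width: 0.0002
t 21.07 fix [ -2.2 132.3] z 0.0466 tooly-in-fix deg -89.9 F fix [1.4 0.1] -1.0 q [ 0.31  0.29 -0.56 -0.   -0.72  1.46]
```

```bash
python3 -m inch '-0.04 0.2 0 0 0 0;-0.04 0.2 0 0 0 0;-0.04 0.2 0 0 0 0'; python3 -m inch '-0.04 0.2 0 0 0 0;-0.04 0.2 0 0 0 0;0 0 0 0 0 0';python3 -c "
from h import *
st()
for c in ('side','scene'):
    p=arm.grab_frame(c); print([(r,(fix(r[4])*1e3).round(1)) for r in pt(p,'stop_top',.075)])
save(p,'x.png')"
```

```text
t: 21.45
eef_pos: [0.5099, -0.0206, 0.0465]
ee_rot: [0.203, 1.57, -2.741]
force: [0.9, -3.9, 1.2]
width: 0.0006
t: 21.82
eef_pos: [0.5078, -0.0082, 0.0465]
ee_rot: [-2.242, 1.57, 1.098]
force: [0.5, -0.2, 0.1]
width: 0.0003
t 21.82 fix [ -2.1 163. ] z 0.0465 tooly-in-fix deg -89.9 F fix [ 0.5 -0.3] 0.1 q [ 0.37  0.28 -0.58 -0.   -0.71  1.4 ]
[(('stop_top', 0.63, 300, 203, [0.5154, 0.0257, 0.075]), array([ 12. , 194.7]))]
[(('stop_top', 0.57, 316, 183, [0.4966, 0.0156, 0.075]), array([ -8.4, 188.5]))]
```

```bash
python3 -m inch '-0.02 0.1 0 0 0 0;-0.02 0.1 0 0 0 0;-0.02 0.1 0 0 0 0'; python3 -m inch '-0.02 0.1 0 0 0 0;0 0 0 0 0 0';  python3 -c "from h import *;st()"
```

```text
t: 22.4
eef_pos: [0.5062, -0.0014, 0.0466]
ee_rot: [1.321, 1.568, -1.621]
force: [12.3, -29.1, -6.9]
width: 0.0004
t: 22.65
eef_pos: [0.5062, -0.0013, 0.0467]
ee_rot: [1.344, 1.565, -1.599]
force: [16.0, -36.4, -8.1]
width: 0.0004
t 22.65 fix [ -2.4 170.1] z 0.0467 tooly-in-fix deg -89.9 F fix [  8.6 -38.8] -8.1 q [ 0.39  0.28 -0.58  0.01 -0.71  1.37]
```

The plate stopped at tool y = 170 mm with the force rising to 39 N, so it is against the block. I'll back off, lift and check.

```bash
python3 -m inch '0.04 -0.2 0 0 0 0;0.08 -0.4 0 0 0 0;0.08 -0.4 0 0 0 0;0 0 0.5 0 0 0;0 0 1 0 0 0;0 0 1 0 0 0;0 0 1 0 0 0;-0.9 -0.3 1 0 0 0;-0.9 -0.3 0.5 0 0 0;-0.7 -0.2 0 0 0 0;0 0 0 0 0 0;0 0 0 0 0 0'
python3 - <<'E'
from h import *
st();
for c in ("wrist","side","scene"):
    p=arm.grab_frame(c)
    cv2.imwrite("pics/f_%s.png"%c, p["frame"][:,:,::-1] if c=="wrist" else cv2.resize(p["frame"][140:320,230:430,::-1],(660,594)))
    for n,z in [("ring_pin",.06),("stop_top",.075),("end_block",.057),("spacer",.012),("bush",.012),("mallet",0)]:
        for r in pt(p,n,z)[:1]: 
            f=(fix(r[4])*1e3).round(1); print(c,n,r[1:4],f,(np.degrees(np.arctan2(f[1],f[0]))+90).round(1)%360 if n=="ring_pin" else r[4])
    W=cloud(p)
    L=(W[...,:2]-C)@F; m=(p["range_z"]>0)&(abs(W[...,2]-.075)<.003)&(abs(L[...,0])<.05)&(L[...,1]>.12)&(L[...,1]<.22)
    if m.sum()>5: print(c,"stop top y pct",np.percentile(L[m][:,1],[5,50,95]).round(4),m.sum())
E
```

```text
t: 24.15
eef_pos: [0.4364, -0.0508, 0.1964]
ee_rot: [0.932, 1.571, -2.011]
force: [-0.1, -0.5, -0.7]
width: 0.0005
t 24.15 fix [-80.4 135.2] z 0.1964 tooly-in-fix deg -89.9 F fix [-0.2 -0.5] -0.7 q [ 0.34 -0.02 -0.52  0.   -1.06  1.43]
wrist ring_pin (0.74, 487, 68) [ 32.1 -10. ] 72.7
wrist stop_top (0.77, 245, 110) [ -2.8 197.1] [0.5004, 0.0251, 0.075]
wrist end_block (0.85, 245, 112) [ -4.1 201.1] [0.4984, 0.0288, 0.057]
wrist spacer (0.77, 582, 52) [  53.  -124.5] [0.6182, -0.2793, 0.012]
wrist bush (0.97, 551, 157) [ -50.7 -115.3] [0.5147, -0.2906, 0.012]
wrist stop top y pct [0.1882 0.1947 0.2011] 1919
side ring_pin (0.59, 360, 226) [ 29.1 -15.4] 62.1
side stop_top (0.77, 297, 203) [  6.9 203.7] [0.5087, 0.0335, 0.075]
side end_block (0.66, 293, 210) [-12.8 206.4] [0.4888, 0.0323, 0.057]
side spacer (0.56, 396, 246) [  52.6 -130. ] [0.6189, -0.2848, 0.012]
side bush (0.48, 378, 269) [ -62.4 -124.7] [0.505, -0.3021, 0.012]
side mallet (0.58, 399, 216) [204.4 -69. ] [0.7558, -0.1952, 0.0]
side stop top y pct [0.1839 0.1905 0.1977] 62
scene ring_pin (0.56, 298, 244) [ 24.9 -11.9] 64.5
scene stop_top (0.95, 317, 181) [ -8.6 196.7] [0.4948, 0.0236, 0.075]
scene end_block (0.89, 320, 181) [ -7.6 214.1] [0.4924, 0.0409, 0.057]
scene spacer (0.44, 286, 294) [  45.  -130.4] [0.6115, -0.2867, 0.012]
scene bush (0.54, 253, 281) [ -47.8 -130. ] [0.5204, -0.3044, 0.012]
scene mallet (0.73, 360, 302) [219.9 -72.6] [0.7717, -0.1957, 0.0]
scene stop top y pct [0.1851 0.1917 0.1992] 111
```

View pics/f_wrist.png

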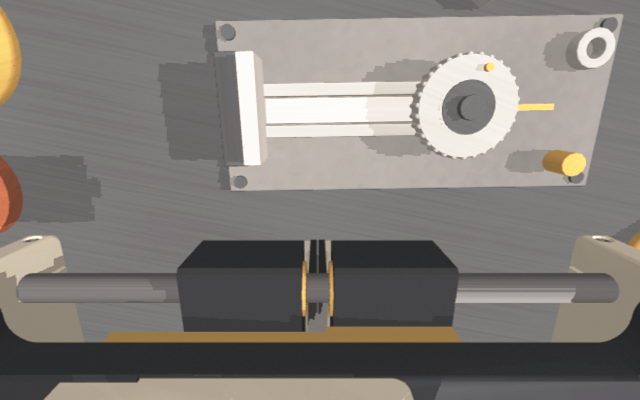

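View pics/f_side.png

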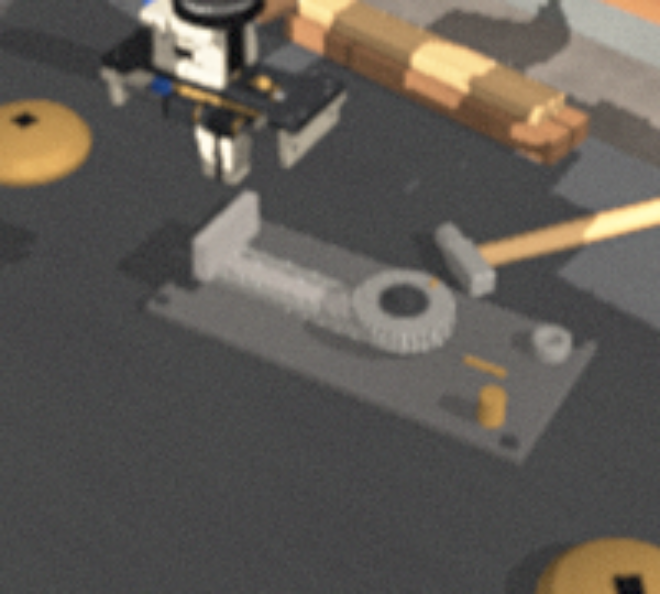

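The wrist view shows the stop plate flush against the end block at px (250,108). The pin is at (489,67), about 72° past the line at (535,106). The bush, spacer and mallet look undisturbed in both views. Handing in.

```bash
python3 -c "from h import *;print(arm.job_done())"
```

```text
the job is handed in; nothing more can be done
None
```

The locking ring is loosened by about 2.2 turns and the stop plate is against the end block. I handed the job in at about 24 s of the 62 s allowed.

- **Ring:** I rolled the closed fingertip about one and a half times round the rim. I followed the pin the whole way (about 116, 225, 348, 468, 594, 705 and 792°). 792° is about 13.8 rad, inside the 12.57 to 15.71 window. The last wrist view put the pin 72.7° past the index line. The side and scene cameras read lower, at 62° and 64.5°, which would still be more than two turns.
- **Stop plate:** After the ring I pushed it with the back of the closed fingers until it stopped and the force rose to about 39 N. The wrist depth image then put its top at y = 194.7 mm, where 195 mm means against the block. The side and scene depth readings were less exact, at 190.5 and 191.7 mm.
- **Surroundings:** The bush, spacer and mallet came out where they were, within the cameras' scatter. I did not measure the shells, can and discs again at the end, but the arm was never near them at a low height. The arm was left clear, touching nothing.

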